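# Clamp a tray-rack latch in its service jig and hold its spring bolt at the mark

## Task

The spring latch of a dough-tray trolley lies in the service jig on the bench: swing the handle of the toggle clamp up and over centre so that its spindle presses down on the latch housing, and leave it locked. Only then take the upright knob of the spring bolt and draw the bolt out, away from the housing, until the collar at the bolt's other end is level with the jig's index blade, and keep it there: the program finishes with the gripper still holding the bolt at the mark. The latch must stay seated in its nest, and the other things on the bench and the index blade stay where they are.

Things in the scene. Friction and masses are not known exactly. Their poses are not given: they have to be found in the camera images.
- jig: aluminium service jig fixed to the bench, plate 220 x 165 x 15 mm (from -90 to 130 mm in its x, -70 to 95 mm in its y), turned by up to 0.4 rad. Origin on the bench surface under the centre of the latch housing; x runs along the bolt, the bolt is pulled towards its -x (roughly towards the robot); +y is the side of the toggle clamp. z up. A nest 10 mm high above the plate surrounds the latch's base plate
- latch: the trolley latch, loose in the nest: steel base plate 110 x 56 x 6 mm with a grey housing 60 x 40 mm on it, 40 mm high in all, about 0.75 kg with the spring bolt that it carries. Origin at its underside (15 mm above the bench) under the housing's centre; axes as the jig's
- latch_top (a point): centre of the latch housing's top face, 55 mm above the bench; moves with the latch
- nest_top (a point): point fixed to the jig where the top centre of a well seated latch lies
- clamp_hinge (a point): centre of the toggle clamp's hinge pin, fixed to the jig at 62 mm in the jig's y and 60 mm above the bench; the hinge axis runs along the jig's x; dark side cheeks 28 mm wide carry the pin, up to 73 mm above the bench, 18 mm either side of it
- clamp_grip (a point): point to grip on the clamp's handle, on the handle's axis 85 mm from the hinge. The lever is an L: a round rubber handle 18 mm thick, reaching from 47 to 115 mm from the hinge, and at right angles to it a flat arm with a spindle. Open, the handle lies nearly level pointing out to the jig's +y and the arm stands up; shut, the handle stands upright above the hinge and the spindle, at 62 mm along the arm, presses on the latch housing's top
- clamp (a joint): angle of the toggle clamp in rad: 0 fully open; about 1.44 shut, the spindle on the latch and the handle upright (its end stop lies just beyond); the handle leans from upright towards the jig's +y by 1.44 minus this value. Over centre at 0.72: a sprung link (at most about 0.5 N m, some 6 N at the grip) drives it on to the nearer end
- bolt_grip (a point): point to grip on the bolt's knob: upright round knob 17 mm thick at the -x end of the bolt, its axis 85 mm from the housing's centre when the bolt is home; the knob reaches from 35 to 87 mm above the bench, this point lies at 69 mm on its axis. The housing's near face is 55 mm from the knob's axis when home; to the jig's -x and +/-y of the knob there is free space
- bolt (a joint): how far the bolt is drawn out, in m: 0 home, up to 0.055; knob and collar move together towards the jig's -x. Return spring: about 5 N at home, 120 N/m, some 10 N at 40 mm
- collar (a point): centre of the bolt's collar, a dark disc 24 mm across and 4 mm thick at the +x end of the bolt (108 mm from the housing's centre when home), 39 mm above the bench
- index_mark (a point): the mark: edge nearest the bolt of the index blade, an upright thin dark steel plate 3 mm thick across the bolt's direction, 19 mm to the jig's -y side of the bolt's axis, on a short rail at the jig's +x end. Its place along x differs each time (collar must travel 20 to 42 mm). Axes as the jig's; the collar is level with it when both have the same jig x
- scraper: bystander: dough scraper, thin steel blade 110 x 85 mm with a black bar grip 26 x 120 x 24 mm, lying flat on the bench near the jig's side away from the clamp; origin under its centre
- wrench: bystander: open wrench 160 mm long lying on the bench beyond the end of the jig's clamp side; origin under its centre
- grease: bystander: closed grease jar, 60 mm across, 70 mm high, on the bench off the jig's +x, +y corner; origin under its centre
- spare: bystander: spare latch housing without bolt, base plate 110 x 56 x 6 mm with a block 60 x 40 mm, 40 mm high in all, to the left on the bench; origin under its centre
- wheel: bystander: trolley wheel 80 mm across lying flat, 34 mm high, to the right; origin under its centre
- cup: bystander: steel cup, 80 mm across, 100 mm high, to the left; origin under its centre
Things that resemble listed ones, but are neither listed nor needed, are in the scene too. What is shaped like the latch but pink or turquoise is not meant.

How it is judged (in metres and radians):
On the way, in this order (a step that is already met when the one before it is completed fails the run):
1. the clamp is shut over centre on the latch housing, bolt still home (value of joint clamp above 1.37 rad and value of joint bolt below 0.01 m), for 0.2 s.
2. the bolt is drawn until the collar is level with the index blade, in the gripper's hold (x of collar in the frame of index_mark between -0.004 and 0.004 m and contact force between the fingers and latch above 2 N and value of joint clamp above 1.37 rad), for 0.3 s.
At the end, for the whole second after the job is handed in: Clamp shut (joint above 1.37 rad), latch seated (within 5 mm of its place and 0.06 rad of level), collar within 4 mm of the index blade along the bolt, and the fingers pressing on the latch's bolt with more than 2 N, all through the last second (all of step 2 and distance between latch_top and nest_top below 0.005 m and angle between latch's own z axis and vertical below 0.06 rad and linear speed of latch below 0.02 m/s); the arm keeps its last pose, push and grip.
It fails at once if the bolt is drawn while the clamp is not shut (value of joint bolt above 0.015 m and value of joint clamp below 1.1 rad).
It fails at once if the index blade is shifted (distance of index_mark from where it was at the start of the episode above 0.005 m).
It fails at once if the latch leaves its nest (distance between latch_top and nest_top above 0.015 m).
It fails at once if another thing on the bench is pushed out of its place (distance of any of scraper, wrench, grease, spare, wheel, cup from where it was at the start of the episode above 0.03 m).
It also fails if it takes over 51 s, if anything falls off the work surface, if the arm or the gripper's body presses on something with over 40 N, if the wrist force passes 120 N, or if a joint passes its speed limit or range.

## Robot

A 6-joint arm with a two-finger parallel gripper is mounted at the origin on the work surface. World frame = base frame: x ahead of the robot, y to its left, z up, the work surface at z = 0. Lengths are in mm, angles in rad, forces in N, time in s.
With the tool pointing down it reaches from about 350 to 775 mm from the base axis. Payload 7.3 kg.
Tool frame: the origin (TCP) lies midway between the tips of the shut fingers; the grasp point (between the pads) lies 19 mm behind it; z points along the fingers, y is the line along which they close (so a half turn about z gives the same grasp; the last joint's range is limited). The gripper opens to 92 mm and grips with 3 to 60 N. Pads are 19 mm wide; open, the fingers measure 130 mm over their backs; the gripper's body (75 mm by 190 mm) begins 47 mm behind the grasp point.
Start: joints at [0.987, 0.342, 1.524, -0, 1.275, -0.146], TCP at [222.561, 475.512, 226.741] pointing down, gripper open.
Joint ranges: [-2.53, 2.53], [-0.77, 2.02], [0.04, 2.7], [-1, 4.14], [0.28, 2.66], [-3.11, 3.11]. Speed limits (rad/s): [2.57, 2.57, 3.14, 3.14, 3.14, 3.14].

## Interface

Orientations are given as [roll, pitch, yaw] about the fixed x, y, z axes, in that order (R = Rz(yaw) Ry(pitch) Rx(roll)).
In Python, from plant import bot gives the robot as it stands.
- The arm moves only by the tool jog_arm, never from a script. Its arguments are lists of equal length, an entry for each row: "dp": the shift along the tool's x, y, z in m, a list of three; "twist": the turn about the tool's z in degrees. A call has 1 to 10 rows; each row shifts and turns the commanded pose from where the row before left it, along the tool's axes as they then stand; what a row does not reach is not made up. A row lasts 1/8 s, in which the tool goes at most 62.5 mm and 10.7 degrees, less where a joint would pass 70% of its speed; a pose out of reach is approached as far as the arm can. A call is refused whole if a number of a shift passes 0.0625 or a number of a turn 10.7, either way. A call with a gripper value outside its range is refused whole. "jaw" is the finger opening in m, from 0 to 0.0918, set as the call begins (left out, the last holds). The fingers move at their own pace and stop on an object; the grip force is fixed at half the most. Time passes only in rows, so rows that do not move let the fingers close. It gives the time, the measured TCP pose, the force, the opening and the grip force at its end, in the units of the state.
- bot.get_obs(): the state, without advancing time (a new reading comes with each control period).
- bot.capture(name): name is "scene" or "top"; returns the picture (400x640x3 uint8, blue, green, red); there is no depth.
- bot.camera_params(name): a dict with "fx", "fy", "cx", "cy" (pixels), "R" (3x3) and "t" (3): a world point X has camera coordinates R X + t. Camera axes: x right, y down, z forward; pixel columns grow to the right and rows downward; lengths in mm; the calibration is good to about 2 mm. A picture is of the moment at which its call begins. camera_params takes no time and is no camera call.
- bot.close_job(): hands the job in; it is judged then, once.
Trained networks look in the newest picture that a camera, given by its name, has taken for a name from the list of things; names that differ only in an ending like _2 or _b are one class to them, and where a whole thing is asked for, a point or a joint stands for the part that bears it (a point fixed in the world has none). Each returns a list of dicts, best first, with "confidence" (0 to 1); they miss things now and then, are a little off and sometimes report something else, mostly with a low value. They report only what shows in the picture. A call takes as long as a camera call. They do not tell look-alikes from the thing itself.
- bot.find_in(camera, label): "bbox" ([centre column, centre row, width, height] in pixels, round what is visible of it).
- bot.masks_of(camera, label): "pixels" (400x640 bool, what is visible of it) and "bbox" ([centre column, centre row, width, height] in pixels, round what is visible of it).
The state is a dict: "time": time; "joint_positions": joint angles; "dq": joint speeds; "tau": joint torques, N m; "tool_pos": TCP position; "tcp_rot": TCP orientation; "contact_force": force on the tool from outside, world axes, zero at the start; "moment": the same for the moment, N m; "grip_width": finger opening in mm; "finger_force": force on a finger pad.
Only numpy, scipy, OpenCV 4.12 (cv2) and the standard library are available. Lean on these libraries where they do the work, as an engineer would, in place of code of your own. Each camera call takes 0.05 s, during which the arm holds its last target. There are 200 camera calls.

## Working session

There is one attempt and no reset: what is moved stays moved. The work goes in short steps, Python scripts to look and compute and a tool call to move; the robot and the scene stay as the last step left them, time stands still between calls to the robot, and variables do not carry over. Pictures are saved under pics/ and viewed, at most 10 in all, crops included, and the job is handed in when it is done.

Besides the shell and the picture viewer there is one more tool, called as name(argument=value, ...), one argument or row to a line, values as JSON. jog_arm: Moves the arm, as the interface text tells. Its arguments: {"type":"object","properties":{"dp":{"type":"array"},"twist":{"type":"array"},"jaw":{"type":"number"}},"required":["dp","twist"]}

```bash
mkdir -p pics; ls
python3 - <<'E'
from plant import bot
import cv2
for c in("scene","top"):
    cv2.imwrite(f"pics/{c}0.png",bot.capture(c))
    p=bot.camera_params(c);print(c,{k:(v if k not in"Rt" else __import__('numpy').round(v,3).tolist()) for k,v in p.items()})
    for l in("latch","latch_top","clamp_grip","clamp_hinge","bolt_grip","collar","index_mark","jig"):
        print(l,[([round(x) for x in d["bbox"]],round(d["confidence"],2)) for d in bot.find_in(c,l)])
o=bot.get_obs();print(o)
E
```

```text
pics
scene {'fx': 471.87089110620485, 'fy': 471.87089110620485, 'cx': 317.509954419603, 'cy': 198.48551962190652, 'R': [[0.584, 0.812, -0.008], [0.602, -0.44, -0.667], [-0.545, 0.384, -0.745]], 't': [-281.06, -292.624, 1732.16]}
latch [([203, 200, 63, 37], 0.95), ([336, 138, 59, 22], 0.81), ([277, 176, 62, 31], 0.72), ([315, 229, 64, 47], 0.62)]
latch_top [([280, 175, 64, 33], 0.89), ([337, 137, 54, 20], 0.88), ([205, 200, 65, 38], 0.58), ([312, 225, 58, 50], 0.56)]
clamp_grip [([334, 198, 30, 21], 0.59)]
clamp_hinge [([320, 229, 96, 91], 0.8)]
bolt_grip [([314, 226, 61, 47], 0.69), ([337, 133, 56, 11], 0.54), ([206, 200, 65, 31], 0.51), ([277, 176, 60, 28], 0.48)]
collar [([276, 175, 62, 28], 0.8), ([339, 135, 58, 10], 0.61), ([315, 228, 60, 48], 0.55), ([204, 197, 66, 29], 0.47)]
index_mark [([326, 252, 15, 14], 0.43)]
jig [([321, 230, 96, 94], 0.73), ([357, 186, 46, 26], 0.24)]
top {'fx': 496.6917139499959, 'fy': 496.6917139499959, 'cx': 321.1899946581179, 'cy': 203.97971594802107, 'R': [[0.019, -1.0, 0.022], [-0.992, -0.021, -0.122], [0.122, -0.019, -0.992]], 't': [-73.324, 554.6
[... 742 characters left out ...]
 86, 91], 0.89)]
{'time': 0.9, 'joint_positions': array([ 9.87008951e-01,  3.41974888e-01,  1.52405572e+00, -9.39374746e-06,
        1.27537543e+00, -1.45996712e-01]), 'dq': array([-0.00114299, -0.00087762,  0.00082292,  0.00014677,  0.00028869,
        0.00129816]), 'tau': array([ 1.53535413e-03, -4.31114709e+01, -2.44484103e+01,  7.18350196e-02,
        4.81206318e-02, -3.12661973e-05]), 'tool_pos': array([222.57526746, 475.53599791, 226.76903646]), 'tcp_rot': array([3.14140933e+00, 3.60405906e-05, 2.70380472e+00]), 'contact_force': array([-0.95382711,  0.59165621, -0.6276138 ]), 'moment': array([-0.02061539,  0.04113221, -0.0381748 ]), 'finger_force': 0.0, 'grip_width': 91.81462212550068}
```

Run:
```python
import cv2
t=cv2.imread("pics/top0.png")[125:275,260:400];s=cv2.imread("pics/scene0.png")[165:295,245:395]
cv2.imwrite("pics/topc.png",cv2.resize(t,None,fx=4,fy=4,interpolation=cv2.INTER_CUBIC))
cv2.imwrite("pics/scenec.png",cv2.resize(s,None,fx=4,fy=4,interpolation=cv2.INTER_CUBIC))
```

```text
(no output)
```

View pics/topc.png

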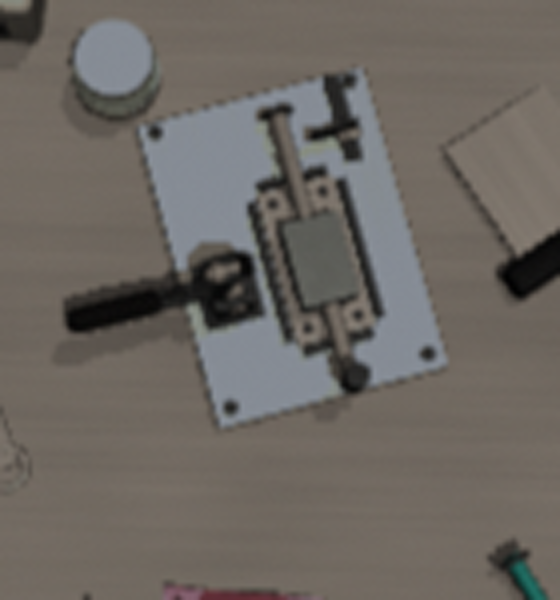

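View pics/scenec.png

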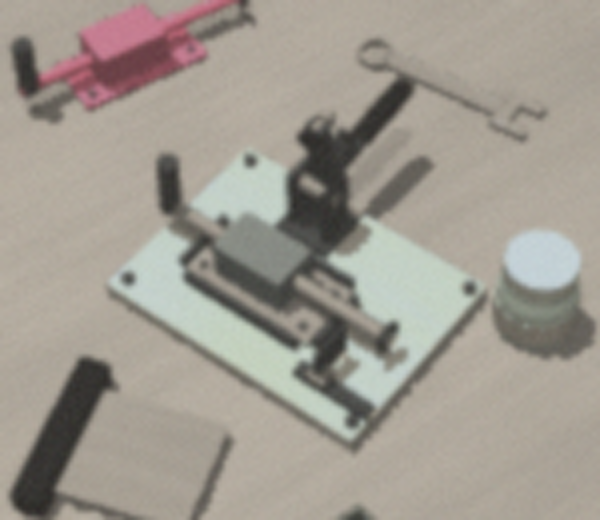

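View pics/top0.png

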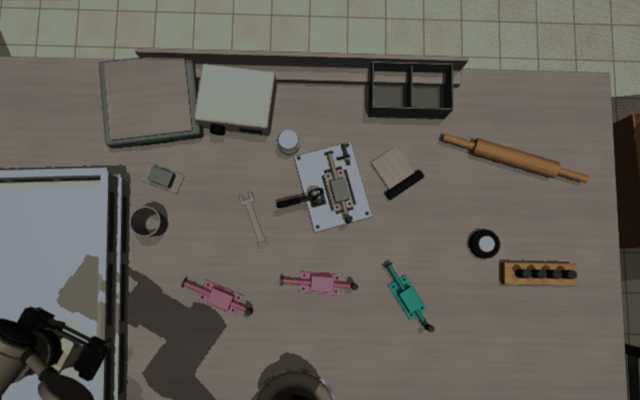

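```bash
cat > h.py <<'E'
import numpy as np,cv2
from scipy.optimize import least_squares
from plant import bot
P={c:bot.camera_params(c) for c in("scene","top")}
off={"top":(260,125),"scene":(245,165)}
def proj(c,X):
    p=P[c];q=np.atleast_2d(X)@np.array(p["R"]).T+np.array(p["t"])
    return np.c_[p["fx"]*q[:,0]/q[:,2]+p["cx"],p["fy"]*q[:,1]/q[:,2]+p["cy"]]
def z2p(c,z): return (np.array(z)+.5)/4-.5+off[c]
def W(j,pose):
    j=np.atleast_2d(j).astype(float);c,s=np.cos(pose[2]),np.sin(pose[2])
    return np.c_[pose[0]+c*j[:,0]-s*j[:,1],pose[1]+s*j[:,0]+c*j[:,1],j[:,2]]
def onplane(c,px,z):
    p=P[c];R=np.array(p["R"]);C=-R.T@np.array(p["t"]);d=R.T@np.array([(px[0]-p["cx"])/p["fx"],(px[1]-p["cy"])/p["fy"],1]);return C+d*(z-C[2])/d[2]
def J(w,pose):
    c,s=np.cos(pose[2]),np.sin(pose[2]);d=w-np.array([pose[0],pose[1],0]);return np.array([c*d[0]+s*d[1],-s*d[0]+c*d[1],d[2]])
E
python3 - <<'E'
from h import *
cor=[(130,95,15),(130,-70,15),(-90,-70,15),(-90,95,15)]
obs={"top":[(138,128),(363,68),(447,362),(220,428)],"scene":[(487,293),(352,445),(108,288),(250,150)]}
f=lambda p:np.concatenate([(proj(c,W(cor,p))-z2p(c,obs[c])).ravel() for c in obs])
r=least_squares(f,[600,0,.2]);print(r.x,np.round(r.fun,1));p=r.x;np.save("pose.npy",p)
for c in obs:
    print(c,"cam centre",-np.array(P[c]["R"]).T@P[c]["t"])
print("collar top",J(onplane("top",z2p("top",(276,112)),45),p),"scene",J(onplane("scene",z2p("scene",(385,335)),39),p))
for z in(40,50,60):print(z,"blade near end",J(onplane("top",z2p("top",(308,134)),z),p),J(onplane("scene",z2p("scene",(330,332)),z),p))
print("knob",J(onplane("top",z2p("top",(355,375)),87),p),J(onplane("scene",z2p("scene",(168,157)),87),p))
print("world knob",W((-85,0,69),p),"hinge",W((0,62,60),p),"grip open",W((0,62+85*np.sin(1.44),60+85*np.cos(1.44)),p))
print("handle end top",J(onplane("top",z2p("top",(66,315)),75),p))
E
```

```text
[ 5.97394750e+02 -1.10264366e+02  2.87621180e-01] [-0.7 -1.8 -0.2 -1.7  0.4 -0.2 -0.4 -1.  -0.2 -1.6 -0.9 -0.5 -1.5 -1.1
 -1.  -0.9]
top cam centre [ 390.25596925  -35.78745636 1378.44727411]
scene cam centre [1283.70707784 -566.36424366 1093.76864382]
collar top [104.16830642   1.14672054  45.        ] scene [107.13659612   2.26155285  39.        ]
40 blade near end [ 84.62180908 -16.45506596  40.        ] [ 76.16432615 -19.20702211  40.        ]
50 blade near end [ 82.66338596 -15.35952766  50.        ] [ 80.45912575 -25.02276215  50.        ]
60 blade near end [ 80.70496284 -14.26398936  60.        ] [ 84.75392535 -30.83850219  60.        ]
knob [-87.19254613   2.22353857  87.        ] [-86.44784726   5.18908286  87.        ]
world knob [[ 515.88643171 -134.3764801    69.        ]] hinge [[579.80709049 -50.81123984  60.        ]] grip open [[555.90093384  30.00086284  71.08601524]]
handle end top [  2.24223974 174.46681612  75.        ]
```

jog_arm(
  dp=[
    [0, 0, 0],
    [0, 0, 0],
    [0, 0, 0],
    [0, 0, 0],
    [0, 0, 0],
  ],
  twist=[9.7, 9.7, 9.7, 9.7, 9.6],
)

```text
time: 1.52
tool_pos: [222.5, 475.5, 226.8]
tcp_rot: [3.142, -0.0, 1.854]
contact_force: [-0.6, 0.3, -0.1]
grip_width: 91.8
finger_force: 0.0
```

jog_arm(
  dp=[
    [-0.052, 0.019, 0],
    [-0.052, 0.019, 0],
    [-0.052, 0.019, 0],
    [-0.052, 0.019, 0],
    [-0.052, 0.019, 0],
    [-0.052, 0.019, 0],
    [-0.052, 0.019, 0],
    [-0.052, 0.019, 0],
    [-0.052, 0.019, 0],
    [-0.052, 0.019, 0],
  ],
  twist=[0, 0, 0, 0, 0, 0, 0, 0, 0, 0],
)

```text
time: 2.78
tool_pos: [553.5, 29.3, 226.8]
tcp_rot: [3.141, -0.0, 1.859]
contact_force: [0.7, 0.2, -0.3]
grip_width: 91.9
finger_force: 0.0
```

jog_arm(
  dp=[
    [0, 0, 0.045],
    [0, 0, 0.045],
    [0, 0, 0.045],
    [0, 0, 0.03],
    [0, 0, 0.008],
    [0, 0, 0],
  ],
  twist=[0, 0, 0, 0, 0, 0],
)

```text
time: 3.52
tool_pos: [552.9, 31.0, 54.1]
tcp_rot: [3.141, -0.0, 1.859]
contact_force: [0.3, -0.2, 0.1]
grip_width: 91.7
finger_force: 0.0
```

Run:
```python
from plant import bot
import cv2
s=bot.capture("scene")[135:285,245:395];t=bot.capture("top")[125:275,260:400]
import numpy as np
cv2.imwrite("pics/m1.png",np.hstack([cv2.resize(a,(400,430),interpolation=cv2.INTER_CUBIC) for a in(s,t)]))
```

```text
(no output)
```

View pics/m1.png

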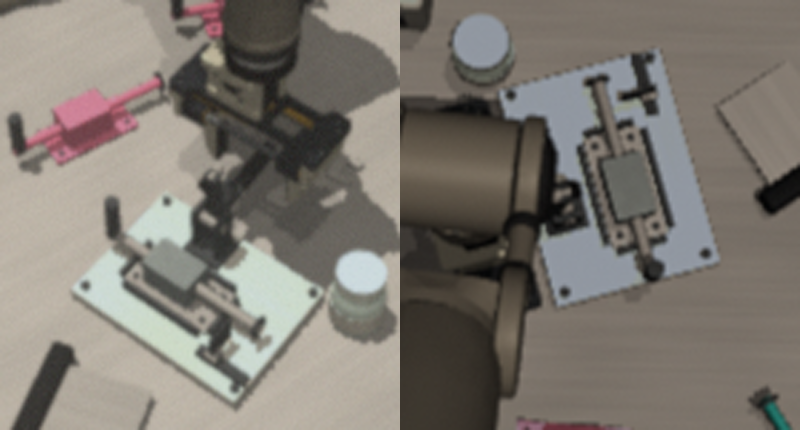

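The scene view (left half) shows the handle at about (255,165) running between the two open fingers at (215,130) and (298,185). The jig, latch and jar are untouched, so I am closing.

jog_arm(
  dp=[
    [0, 0, 0.002],
    [0, 0, 0],
    [0, 0, 0],
    [0, 0, 0],
    [0, 0, 0],
    [0, 0, 0],
  ],
  twist=[0, 0, 0, 0, 0, 0],
  jaw=0,
)

```text
time: 4.38
tool_pos: [552.6, 31.0, 51.7]
tcp_rot: [3.142, -0.0, 1.859]
contact_force: [0.5, 0.4, 0.0]
grip_width: 36.5
finger_force: 0.0
```

jog_arm(
  dp=[
    [0, 0, 0],
    [0, 0, 0],
    [0, 0, 0],
    [0, 0, 0],
    [0, 0, 0],
  ],
  twist=[0, 0, 0, 0, 0],
)

```text
time: 5.0
tool_pos: [553.3, 31.2, 51.7]
tcp_rot: [3.14, 0.0, 1.859]
contact_force: [5.4, 1.7, -4.9]
grip_width: 17.3
finger_force: 30.0
```

jog_arm(
  dp=[
    [-0.0014, 0, -0.0067],
    [-0.0015, 0, -0.0066],
    [-0.0025, 0, -0.0063],
    [-0.0025, 0, -0.0063],
    [-0.0035, 0, -0.0058],
    [-0.0035, 0, -0.0058],
  ],
  twist=[0, 0, 0, 0, 0, 0],
)

```text
time: 5.75
tool_pos: [557.4, 17.2, 88.8]
tcp_rot: [3.14, -0.001, 1.859]
contact_force: [6.6, 2.6, -7.7]
grip_width: 17.2
finger_force: 30.0
```

Forces are low and the arc fits. Continuing.

jog_arm(
  dp=[
    [-0.0043, 0, -0.0053],
    [-0.0043, 0, -0.0052],
    [-0.0051, 0, -0.0045],
    [-0.0051, 0, -0.0045],
    [-0.0057, 0, -0.0036],
    [-0.0058, 0, -0.0036],
    [-0.0063, 0, -0.0027],
    [-0.0063, 0, -0.0026],
  ],
  twist=[0, 0, 0, 0, 0, 0, 0, 0],
)

```text
time: 6.75
tool_pos: [569.6, -23.9, 121.3]
tcp_rot: [3.14, -0.001, 1.859]
contact_force: [6.0, 2.1, -3.7]
grip_width: 17.5
finger_force: 30.0
```

jog_arm(
  dp=[
    [-0.0066, 0, -0.0016],
    [-0.0066, 0, -0.0016],
    [-0.0067, 0, -0.0006],
    [-0.0068, 0, -0.0005],
    [0, 0, 0],
  ],
  twist=[0, 0, 0, 0, 0],
)

```text
time: 7.38
tool_pos: [577.6, -50.6, 126.2]
tcp_rot: [3.139, 0.001, 1.858]
contact_force: [4.6, 0.1, 1.9]
grip_width: 17.3
finger_force: 30.0
```

jog_arm(
  dp=[
    [-0.002, 0, 0],
    [-0.002, 0, 0],
    [0, 0, 0],
  ],
  twist=[0, 0, 0],
)

```text
time: 7.75
tool_pos: [578.6, -54.1, 126.2]
tcp_rot: [3.139, 0.001, 1.859]
contact_force: [5.9, 1.4, 2.9]
grip_width: 17.5
finger_force: 30.0
```

jog_arm(
  dp=[
    [-0.002, 0, 0],
    [-0.002, 0, 0],
    [0, 0, 0],
  ],
  twist=[0, 0, 0],
)

```text
time: 8.12
tool_pos: [579.2, -56.2, 126.2]
tcp_rot: [3.14, -0.002, 1.859]
contact_force: [3.1, 7.8, 4.7]
grip_width: 17.6
finger_force: 30.0
```

jog_arm(
  dp=[
    [0, 0, 0],
    [0, 0, 0],
    [0, 0, 0],
    [0, 0, 0],
    [0, 0, -0.035],
    [0, 0, -0.035],
  ],
  twist=[0, 0, 0, 0, 0, 0],
  jaw=0.06,
)

```text
time: 8.88
tool_pos: [578.5, -57.8, 195.9]
tcp_rot: [-3.14, -0.001, 1.859]
contact_force: [0.4, -0.6, 0.3]
grip_width: 59.7
finger_force: 0.0
```

jog_arm(
  dp=[
    [-0.027, -0.042, 0],
    [-0.027, -0.042, 0],
    [0, 0, 0],
  ],
  twist=[0, 0, 0],
)

```text
time: 9.25
tool_pos: [511.9, -135.4, 195.7]
tcp_rot: [-3.141, 0.0, 1.855]
contact_force: [0.5, 0.5, 0.1]
grip_width: 59.8
finger_force: 0.0
```

Run:
```python
from plant import bot
import cv2
s=bot.capture("scene")[135:285,245:395];t=bot.capture("top")[125:275,260:400]
import numpy as np
cv2.imwrite("pics/m2.png",np.hstack([cv2.resize(a,(400,430),interpolation=cv2.INTER_CUBIC) for a in(s,t)]))
```

```text
(no output)
```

View pics/m2.png

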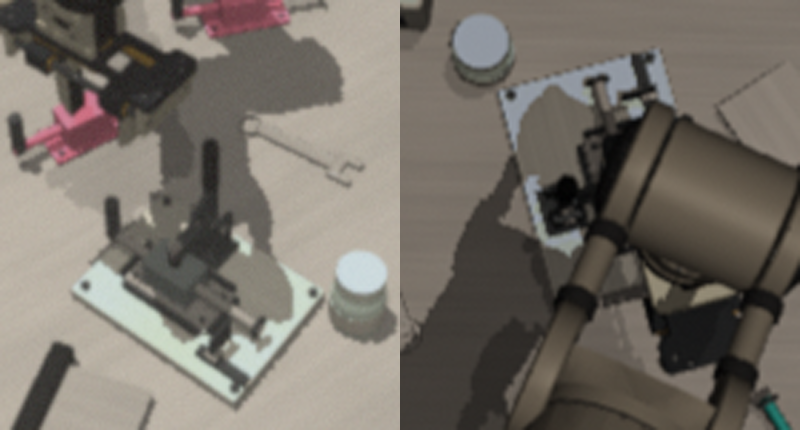

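The clamp is shut: the handle stands upright at (210,160) and its arm lies on the housing at (175,265). The knob at (112,215) has not moved. I am descending onto it.

jog_arm(
  dp=[
    [0.003, 0.002, 0],
    [0, 0, 0.045],
    [0, 0, 0.045],
    [0, 0, 0.03],
    [0, 0, 0.015],
    [0, 0, 0.008],
    [0, 0, 0],
  ],
  twist=[0, 0, 0, 0, 0, 0, 0],
  jaw=0.05,
)

```text
time: 10.22
tool_pos: [515.2, -129.8, 52.8]
tcp_rot: [3.141, 0.0, 1.86]
contact_force: [-0.5, -0.2, -0.3]
grip_width: 50.0
finger_force: 0.0
```

Run:
```python
from plant import bot
import cv2
s=bot.capture("scene")[150:280,230:360]
cv2.imwrite("pics/m3.png",cv2.resize(s,(560,560),interpolation=cv2.INTER_CUBIC))
```

```text
(no output)
```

View pics/m3.png

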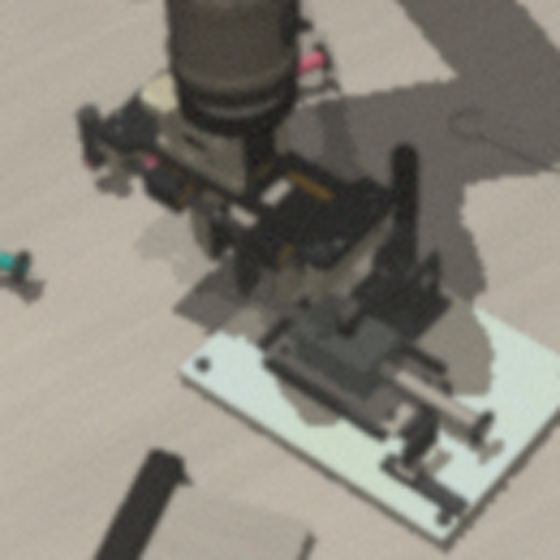

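The picture shows the gripper over the knob near (240,265), with both fingers clear of the housing at (350,340). There is no contact force. I am shifting slightly back and closing.

jog_arm(
  dp=[
    [-0.002, -0.002, 0],
    [0, 0, 0],
    [0, 0, 0],
    [0, 0, 0],
    [0, 0, 0],
    [0, 0, 0],
    [0, 0, 0],
    [0, 0, 0],
  ],
  twist=[0, 0, 0, 0, 0, 0, 0, 0],
  jaw=0,
)

```text
time: 11.28
tool_pos: [513.6, -132.4, 52.7]
tcp_rot: [3.141, 0.0, 1.859]
contact_force: [0.1, 0.3, 2.4]
grip_width: 16.0
finger_force: 30.0
```

Run:
```python
from h import *
o=bot.get_obs();print(o["tool_pos"],o["contact_force"],o["finger_force"],o["grip_width"])
s=bot.capture("scene");t=bot.capture("top");cv2.imwrite("pics/s4.png",s);cv2.imwrite("pics/t4.png",t)
a=cv2.resize(s[225:275,290:350],(480,400),interpolation=cv2.INTER_CUBIC);b=cv2.resize(t[140:180,315:355],(320,320),interpolation=cv2.INTER_CUBIC)
m=np.zeros((400,800,3),np.uint8);m[:,:480]=a;m[:320,480:]=b;cv2.imwrite("pics/m4.png",m)
```

```text
[ 513.5903305  -132.41258229   52.67195069] [0.0845637  0.31391511 2.44631763] 30.00041127204895 16.02094502779748
```

View pics/m4.png

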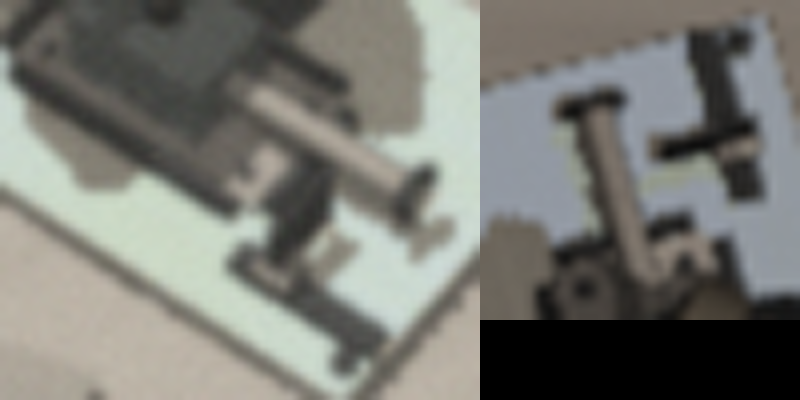

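Run:
```python
from h import *
np.set_printoptions(linewidth=250)
s=cv2.imread("pics/s4.png").max(2);t=cv2.imread("pics/t4.png").max(2)
print("top cols 323-353 rows 149-163");print(t[149:164,323:354])
print("scene cols 316-348 rows 240-260");print(s[240:261,316:348])
p=np.load("pose.npy")
for c in("top","scene"):
    print(c,"collar",proj(c,W([(108,0,39),(108,12,39),(108,-12,39),(108,0,51),(108,0,27)],p)).round(1).tolist())
    for x in(75,85):
        print(x,"blade near z30,40,50,60; far(-45) z50",proj(c,W([(x,-19,z) for z in(30,40,50,60)]+[(x,-45,50)],p)).round(1).tolist())
```

```text
top cols 323-353 rows 149-163
[[135 153 162 162 163 165 163 163 163 162 163 162 162 163 163 162 163 160 127  53  43  43  51 106 161 164 161 161 160 141 117]
 [163 163 163 163 163 156 138 129 129 142 161 164 162 163 162 162 164 163 139  67  43  41  45  85 144 162 162 161 160 143 119]
 [163 153 134 128 123 114  84  73  66  92 139 163 162 163 162 162 162 162 149 103  46  42  43  69 125 162 162 161 161 153 133]
 [154 120  91  71  59  57  43  41  33  55 119 161 163 162 163 162 163 163 160 127  50  44  42  58 113 160 161 162 162 160 141]
 [145  97  53  27  30  52  76  83  69  90 141 162 162 162 162 161 162 163 164 137  53  44  42  46  92 144 150 161 161 161 143]
 [144  95  50  32  38  76 109 118 103 125 161 163 162 163 162 164 164 164 162 137  57  41  37  40  64  95 115 151 162 161 148]
 [154 127 115  97  62  81 114 123 112 133 163 164 162 161 162 162 162 154 133 109  58  46  35  33  34  39  86 149 162 161 156]
 [159 153 153 132  73  74 107 122 115 128 162 162 153 132 129 126 124 110  82  66  45  37  29  24  26  36  79 138 161 161 159]
 [156 153 153 133  72  66  98 119 116 120 160 163 145 
[... 3593 characters left out ...]
 218 217 211 183 135 111]]
top collar [[328.6, 151.7], [324.4, 152.8], [332.8, 150.6], [328.7, 150.7], [328.4, 152.7]]
75 blade near z30,40,50,60; far(-45) z50 [[338.3, 162.0], [338.5, 161.2], [338.7, 160.4], [338.9, 159.7], [347.8, 158.0]]
85 blade near z30,40,50,60; far(-45) z50 [[337.3, 158.5], [337.5, 157.8], [337.7, 157.0], [337.9, 156.2], [346.8, 154.5]]
scene collar [[340.6, 249.1], [343.2, 246.2], [338.1, 251.9], [340.8, 246.5], [340.5, 251.6]]
75 blade near z30,40,50,60; far(-45) z50 [[326.8, 249.5], [326.8, 247.4], [326.9, 245.2], [326.9, 243.0], [321.0, 251.4]]
85 blade near z30,40,50,60; far(-45) z50 [[329.7, 251.3], [329.8, 249.2], [329.8, 247.0], [329.8, 244.8], [324.0, 253.3]]
```

jog_arm(
  dp=[
    [0, -0.003, 0],
    [0, -0.004, 0],
    [0, -0.004, 0],
    [0, -0.004, 0],
    [0, -0.004, 0],
    [0, -0.004, 0],
    [0, 0, 0],
    [0, 0, 0],
  ],
  twist=[0, 0, 0, 0, 0, 0, 0, 0],
)

```text
time: 12.38
tool_pos: [492.6, -138.7, 52.7]
tcp_rot: [3.139, 0.001, 1.859]
contact_force: [6.8, 3.2, 0.2]
grip_width: 16.3
finger_force: 30.0
```

Run:
```python
from h import *
np.set_printoptions(linewidth=250)
o=bot.get_obs();print(o["tool_pos"],o["contact_force"],o["finger_force"],o["grip_width"])
print(J(o["tool_pos"],[0,0,.288])-J(np.array([513.59,-132.41,0]),[0,0,.288]))
s=bot.capture("scene");t=bot.capture("top");cv2.imwrite("pics/s5.png",s);cv2.imwrite("pics/t5.png",t)
print(t.max(2)[154:166,323:354]);print(s.max(2)[236:256,318:346])
a=cv2.resize(s[225:275,290:350],(480,400),interpolation=cv2.INTER_CUBIC);b=cv2.resize(t[140:180,315:355],(320,320),interpolation=cv2.INTER_CUBIC)
m=np.zeros((400,800,3),np.uint8);m[:,:480]=a;m[:320,480:]=b;cv2.imwrite("pics/m5.png",m)
```

```text
[ 492.59604871 -138.72676125   52.69330319] [6.8321621  3.18788658 0.19547109] 30.002208352088928 16.283847351382267
[-21.92347388  -0.0935778   52.69330319]
[[162 162 162 162 163 161 162 162 162 162 162 162 162 163 163 163 163 164 163 136  56  42  36  41  64  94 114 152 161 161 148]
 [162 162 163 162 162 162 162 162 163 161 162 162 162 161 162 163 163 154 133 109  58  45  35  34  34  38  88 149 161 161 155]
 [161 162 162 163 162 163 162 163 163 163 164 163 154 133 129 126 124 110  81  66  44  38  29  26  24  36  80 138 161 162 160]
 [162 162 162 163 163 163 162 162 163 163 163 163 144 107  86  65  58  50  34  27  19  24  38  57  78  98 107 129 160 161 159]
 [162 162 163 162 162 153 130 122 122 120 120 124 117  98  65  25  19  20  19  27  28  50  88  95 112 129 120 131 159 161 160]
 [163 161 153 134 126 107  83  60  57  54  49  56  77  92  60  31  41  58  79 108  96  72  94  90  87  94  99 141 159 161 160]
 [162 162 144 103  74  48  45  38  46  51  54  70 105 128 115 110 114 122 134 152 143 105  66  52  44  46  88 148 160 160 160]
 [162 162 143  96  54  28  35  61  89  94  92 118 145
[... 2183 characters left out ...]
 217 218]
 [ 70  94 136 150 118  80  64  63  65  64  60  53  65 113 163 145 125 128 137 138 145 167 205 215 218 215 218 215]
 [ 82 111 158 156 142 105  70  63  68  57  55  55  63 123 190 189 149 137 141 139 154 193 215 215 216 218 216 215]
 [143 158 193 202 191 150  95  70  63  52  47  54  80 139 199 201 157 142 145 153 171 205 217 215 214 218 217 217]
 [198 203 213 214 202 150  95  64  54  53  54  79 125 166 195 200 171 158 167 194 205 212 215 218 218 218 217 216]
 [215 205 200 199 188 131  72  55  54  54  67 118 161 162 167 190 193 200 205 210 216 215 215 215 215 216 216 217]
 [209 181 143 145 156 110  62  53  62  67 104 157 175 150 143 153 172 203 215 216 216 215 218 217 214 217 218 216]]
```

View pics/m5.png

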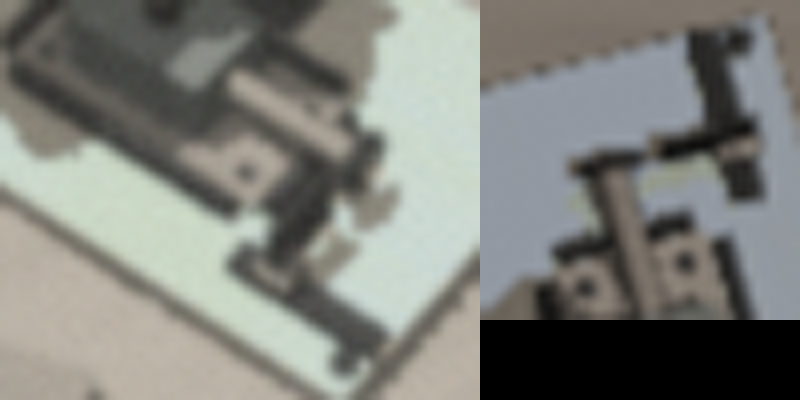

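The collar now nearly lines up with the blade. In the top view, right half, the collar centre is at (607,159), and the blade's line extended from (650,148) meets it. Both estimates put the mark about 1 to 1.5 mm further on.

jog_arm(
  dp=[
    [0, -0.0013, 0],
    [0, 0, 0],
    [0, 0, 0],
    [0, 0, 0],
    [0, 0, 0],
    [0, 0, 0],
  ],
  twist=[0, 0, 0, 0, 0, 0],
)

```text
time: 13.22
tool_pos: [491.4, -139.1, 52.7]
tcp_rot: [3.139, 0.001, 1.859]
contact_force: [7.0, 3.4, -0.8]
grip_width: 16.3
finger_force: 30.0
```

```bash
python3 -c "
from plant import bot
print(bot.close_job())"
```

```text
the job is handed in; nothing more can be done
None
```

The clamp is shut over centre on the latch housing, and the bolt is drawn about 23 mm, level with the index blade by my camera estimate and still held in the gripper. The job is handed in; the program returned no verdict.

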